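# Hold a loose ball sample in a static eliminator

### The job

Switch on the static eliminator by pushing its red-knobbed lever fully over, away from the robot. Then pick up the aluminium sample tray by its blue upright grip and carry it, level and without losing or touching the loose steel ball in its pocket, ball end first into the gap between the eliminator's two white limbs, clear of limbs and base. Hold the tray level and still there, with the ball midway between the brass emitter points and at their height, for at least two seconds and finish the program while still holding it so; leave the timer, amber bottle and crucible where they are.

Things in the scene. Friction and masses are not known exactly. Their poses are not given: they have to be found in the camera images.
- ioniser: Static eliminator, fixed: grey base plate 80 (x) x 285 (y) x 16 mm, y = -185 to +100, with two upright white limbs 34 (x) x 30 (y) mm at y = +80 and -80 mm, tops 98 mm above the worktop, 130 mm gap between. Brass points on their inner faces, 65 mm up. Origin on the worktop midway between the limbs; y from limb to limb, x through the gap away from the robot, z up.
- ion_mid (a point): The point midway between the brass emitter points, 65 mm above the worktop (ioniser x = 0, y = 0).
- switch (a joint): Lever switch, rad: 0 = off, leaning to the ioniser's -x (to the robot); 1.0 = fully on, leaning to +x. Stays where left; about 1 N moves it. Pivot along y at ioniser x = 0, y = -140 mm, 22 mm up; knob centre 60 mm from the pivot, at (value - 0.5) rad from upright. On a black block 70 x 50 x 25 mm.
- switch_tip (a point): Centre of the lever's red ball knob, 26 mm in diameter. Fully off it is at ioniser x = -29 mm, fully on at +29 mm; 75 mm above the worktop at either end, 82 mm halfway.
- tray: Loose sample tray, 0.24 kg: aluminium plate 136 (x) x 80 (y) x 8 mm with two round pockets 23 mm wide, 3 mm deep, at x = +42 mm (holds the ball) and -42 mm (empty). In its middle an upright blue grip plate 36 (x) x 14 (y) mm, top 61 mm above the underside; grip it along y. A dark steel bar at the -x end balances the ball. Origin: centre of the underside, z up.
- tray_pocket (a point): Where the ball's centre is when it rests in the middle of its pocket: tray x = +42 mm, y = 0, 16 mm above the tray's underside.
- tray_grip (a point): A good point to grip the blue grip plate: 41 mm above the tray's underside, in the middle.
- ball_center (a point): Centre of the loose steel ball, 22 mm in diameter, 44 g; it can roll about 4 mm to each side in its pocket and rolls out if the tray tips by about 40 degrees or is jerked.
- timer: Small white timer lying flat, 66 x 66 x 17 mm, loose bystander; origin under its centre.
- dropper: Amber bottle with black cap, 33 mm in diameter, 76 mm tall, loose bystander; origin under its centre.
- crucible: White crucible, 49 mm in diameter at the rim, 37 mm high, loose bystander; origin under its centre.

How it is judged (in metres and radians):
On the way, in this order (a step that is already met when the one before it is completed fails the run):
1. the lever switch is fully on while the tray still stands on the worktop (value of joint switch above 0.8 rad and height (world z) of tray below 0.01 m), for 0.2 s.
2. the gripped tray is clear of the worktop, ball in its pocket (height (world z) of tray above 0.03 m and contact force between the fingers and tray above 1 N and distance between ball_center and tray_pocket below 0.01 m), for 0.2 s.
3. the tray is held level and still with the ball between the emitter points for two seconds (x of ball_center in the frame of ioniser between -0.015 and 0.015 m and y of ball_center in the frame of ioniser between -0.015 and 0.015 m and z of ball_center in the frame of ioniser between 0.05 and 0.08 m and angle between tray's own z axis and vertical below 0.1 rad and linear speed of tray below 0.03 m/s and distance between ball_center and tray_pocket below 0.01 m and contact force between the fingers and tray above 1 N and x of tray_grip in the frame of ioniser below -0.02 m and contact force between tray and ioniser below 0.2 N and value of joint switch above 0.8 rad), for 2 s.
At the end, for the whole second after the job is handed in: The gripper still holds the tray in the air: tilt under 0.10 rad, speed under 0.03 m/s, ball in its pocket (within 10 mm) and within 15 mm of the middle between the emitters in each ioniser axis, grip on the -x side (beyond -20 mm), tray not touching the eliminator, switch on (over 0.8 rad) (all of step 3 and height (world z) of tray above 0.03 m); the arm keeps its last pose, push and grip.
It fails at once if the tray tips more than 0.40 rad (angle between tray's own z axis and vertical above 0.4 rad).
It fails at once if the ball leaves its pocket (distance between ball_center and tray_pocket above 0.014 m).
It fails at once if the fingers touch the ball (contact force between the fingers and ball above 0.3 N).
It fails at once if the tray hits the eliminator with more than 3 N (contact force between tray and ioniser above 3 N).
It fails at once if the timer, amber bottle or crucible is moved more than 20 mm (distance of any of timer, dropper, crucible from where it was at the start of the episode above 0.02 m).
It also fails if it takes over 56 s, if anything falls off the work surface, if the arm or the gripper's body presses on something with over 40 N, if the wrist force passes 120 N, or if a joint passes its speed limit or range.

### The arm

A 6-joint arm with a two-finger parallel gripper is mounted at the origin on a cart in front of the work surface, level with it; the furniture and walls round the work are solid. World frame = base frame: x ahead of the robot, y to its left, z up, the work surface at z = 0. Lengths are in mm, angles in rad, forces in N, time in s.
With the tool pointing down it reaches from about 350 to 975 mm from the base axis. Payload 7.1 kg.
Tool frame: the origin (TCP) lies between the finger pads; the fingertips stand 14 mm ahead of it and the grasp point (between the pads) lies 5 mm behind it; z points along the fingers, y is the line along which they close (so a half turn about z gives the same grasp; the last joint's range is limited). The gripper opens to 88 mm and grips with 3 to 60 N. Pads are 20 mm wide; open, the fingers measure 115 mm over their backs; the gripper's body (75 mm by 178 mm) begins 61 mm behind the grasp point.
Start: joints at [-1.327, 0.423, 1.63, -0, 1.089, -0.019], TCP at [162.385, -603.52, 236.675] pointing down, gripper open.
Joint ranges: [-3, 3], [-0.9, 2.11], [0.09, 2.58], [-1.31, 4.45], [0.11, 2.69], [-2.54, 2.54]. Speed limits (rad/s): [2.39, 2.39, 3.01, 3.14, 3.14, 3.14].

### API

Orientations are given as a rotation vector (axis times angle).
In Python, from workcell import ctrl gives the robot as it stands. The module is installed in compiled form; this text tells all that it offers.
- The arm moves only by the tool servo_tool, never from a script. Its argument "plan" is a list of rows, each a list of 3 entries, a list of its own where there are three numbers: the closure, from 0 (fully open) to 1 (shut), then the shift along the world's x, y, z in mm, then the turn about the world's z in degrees. In form: [[hand, [x, y, z], yaw], ...]. A call has 1 to 10 rows; each row is the pose to reach, as a shift and turn from the pose commanded when the call began; what a row does not reach only later rows make up. A row lasts 1/12 s, in which the tool goes at most 41.7 mm and 7.16 degrees, less where a joint would pass 70% of its speed; a pose out of reach is approached as far as the arm can. A call with a gripper value outside its range is refused whole. The fingers move at their own pace and stop on an object; the grip force is fixed at half the most. Time passes only in rows, so rows that repeat a pose let the fingers close. It gives the time, the measured TCP pose, the force, the opening and the grip force at its end, in the units of the state.
- ctrl.get_obs(): the state, without advancing time (a new reading comes with each control period).
- ctrl.get_image(name): name is "scene" or "top" or "wrist"; returns the picture (400x640x3 uint8, blue, green, red); there is no depth.
- ctrl.camera_info(name): a dict with "fovy" (degrees; the focal length in pixels is half the picture's height over the tangent of half this angle, whatever the lens; pixels are square), "cx", "cy" (the principal point, pixels), "rvec" (rotation vector, rad) and "tvec" (3), from world to camera coordinates, as OpenCV has them; the wrist camera has in their place "T_tool_cam" (4x4, takes a point from camera to tool coordinates, whose origin is the TCP and whose axes are the flange's). Camera axes: x right, y down, z forward; pixel columns grow to the right and rows downward; lengths in mm; the calibration is good to about 2 mm. A picture is of the moment at which its call begins: read the wrist's pose just before it. camera_info takes no time and is no camera call.
- ctrl.close_job(): hands the job in; it is judged then, once.
The state is a dict: "t": time; "qpos": joint angles; "qvel": joint speeds; "joint_torque": joint torques, N m; "ee_pos": TCP position; "orientation": TCP orientation; "ft_force": force on the tool from outside, world axes, zero at the start; "moment": the same for the moment, N m; "width": finger opening in mm; "grasp_force": force on a finger pad.
Only numpy, scipy, OpenCV 4.12 (cv2) and the standard library are available. Lean on these libraries where they do the work, as an engineer would, in place of code of your own. Each camera call takes 0.05 s, during which the arm holds its last target. There are 200 camera calls.

## Working session

There is one attempt and no reset: what is moved stays moved. The work goes in short steps, Python scripts to look and compute and a tool call to move; the robot and the scene stay as the last step left them, time stands still between calls to the robot, and variables do not carry over. Pictures are saved under pics/ and viewed, at most 10 in all, crops included, and the job is handed in when it is done.

Besides the shell and the picture viewer there is one more tool, called after "Request:" as name([rows], argument=value, ...), one row to a line, values as JSON. servo_tool: Moves the arm, as the interface text tells. Its arguments: {"type":"object","properties":{"plan":{"type":"array"}},"required":["plan"]}

```bash
mkdir -p pics; python3 - <<'E'
from workcell import ctrl
import cv2
o=ctrl.get_obs();print(o['t'],o['ee_pos'],o['orientation'],o['width'])
for n in("top","scene"):
    cv2.imwrite(f"pics/{n}0.png",ctrl.get_image(n));print(ctrl.camera_info(n))
print(ctrl.camera_info("wrist"))
E
```

```text
0.0 [ 162.25843228 -603.01154897  235.89275473] [-3.11298337e+00 -4.11489373e-01  3.43341203e-04] 87.69711202879773
{'fovy': 49.428634367207536, 'cx': 328.50302768759536, 'cy': 203.11094592231447, 'rvec': array([ 2.10023197, -2.16472062,  0.15707973]), 'tvec': array([-237.64687627,  525.32126282,  842.72763673])}
{'fovy': 44.123271967240946, 'cx': 329.57286245638556, 'cy': 203.5700337060161, 'rvec': array([ 0.63269726, -2.4052034 ,  1.40873724]), 'tvec': array([289.8200882 , 291.51982205, 783.74459057])}
{'fovy': 68.5810090532938, 'cx': 318.19966758215344, 'cy': 197.61340135596276, 'T_tool_cam': array([[ 4.24899565e-04, -9.55184655e-01, -2.96010293e-01,
         8.17713126e+01],
       [ 9.99999643e-01,  1.89702477e-04,  8.23277175e-04,
         9.17638340e-01],
       [-7.30227839e-04, -2.96010538e-01,  9.55184395e-01,
        -1.47230408e+02],
       [ 0.00000000e+00,  0.00000000e+00,  0.00000000e+00,
         1.00000000e+00]])}
```

View pics/top0.png

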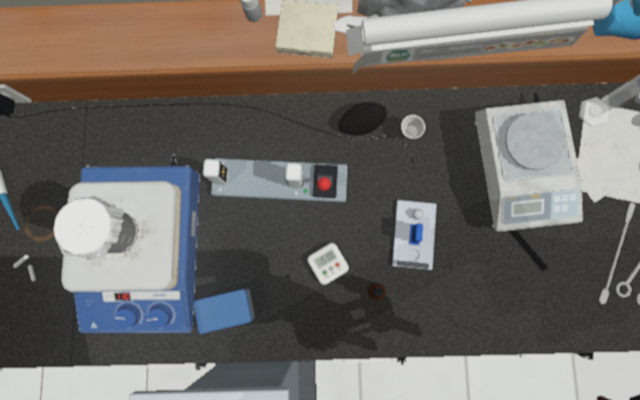

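View pics/scene0.png

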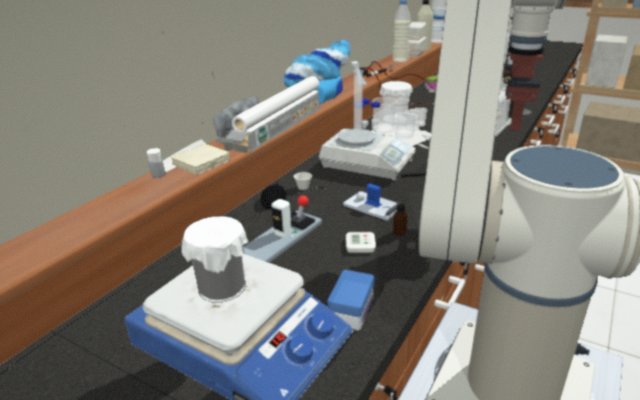

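Top view: ioniser plate spans (210,160)–(347,200), knob is at (324,183), tray at (413,235) with the ball at its far end (416,213), timer at (328,263), bottle at (376,291), crucible at (413,126). I'll enlarge that region for exact pixels.

```bash
cat > h.py <<'E'
import numpy as np,cv2
from workcell import ctrl
def cam(n,obs=None):
    c=ctrl.camera_info(n);f=200/np.tan(np.radians(c['fovy']/2))
    if n=='wrist':
        T=np.eye(4);T[:3,:3]=cv2.Rodrigues(np.array(obs['orientation']))[0];T[:3,3]=obs['ee_pos'];T=T@c['T_tool_cam']
        R=T[:3,:3].T;t=-R@T[:3,3]
    else: R=cv2.Rodrigues(c['rvec'])[0];t=c['tvec']
    return f,c['cx'],c['cy'],R,t
def ray(C,u,v,z):
    f,cx,cy,R,t=C;d=R.T@np.array([(u-cx)/f,(v-cy)/f,1]);o=-R.T@t
    return o+d*(z-o[2])/d[2]
def proj(C,P):
    f,cx,cy,R,t=C;p=R@np.array(P)+t
    return f*p[0]/p[2]+cx,f*p[1]/p[2]+cy
E
python3 - <<'E'
from h import *
im=cv2.imread('pics/top0.png')
cv2.imwrite('pics/crop.png',cv2.resize(im[100:310,200:450],None,fx=2.8,fy=2.8,interpolation=cv2.INTER_CUBIC))
C=cam('top');print(-C[3].T@C[4])
for n,u,v,z in[('knob',324,183,75),('limbL',213,166,98),('limbR',293,170,98),('ball',416,213,16),('grip',416,232,61),('timer',328,263,17),('bottle',376,291,76),('cruc',413,126,37),('b1',210,193,16),('b2',346,200,16),('b3',347,164,16),('b4',212,158,16)]:print(n,ray(C,u,v,z).round(1))
E
```

```text
[ 377.64855113 -262.17994281  911.74096436]
knob [ 552.6 -246.1   75. ]
limbL [588.1 -33.2  98. ]
limbR [ 575.2 -187.6   98. ]
ball [ 495.3 -434.    16. ]
grip [ 451.9 -423.1   61. ]
timer [ 397.9 -248.6   17. ]
bottle [ 341.7 -338.4   76. ]
cruc [ 676.2 -434.9   37. ]
b1 [551.2  -4.5  16. ]
b2 [ 527.2 -289.9   16. ]
b3 [ 604.4 -294.8   16. ]
b4 [627.   -7.7  16. ]
```

View pics/crop.png

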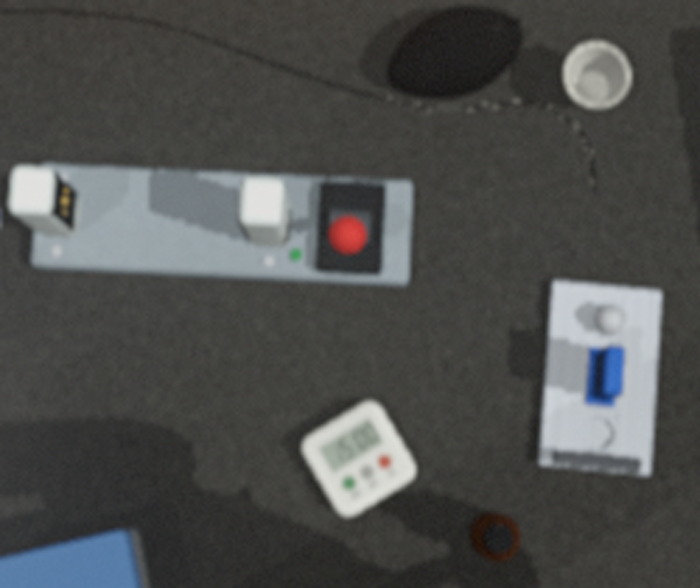

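```bash
cat >> h.py <<'E'
from scipy.optimize import least_squares
def fit(C,L,px,x0):
    L=np.array(L,float)
    def W(p):
        c,s=np.cos(p[2]),np.sin(p[2]);return np.c_[p[0]+c*L[:,0]-s*L[:,1],p[1]+s*L[:,0]+c*L[:,1],L[:,2]]
    g=lambda p:(np.array([proj(C,w) for w in W(p)])-px).ravel()
    r=least_squares(g,x0,x_scale=[100,100,1]);return r.x,r.fun.reshape(-1,2).round(1)
E
python3 - <<'E'
from h import *
C=cam('top');q=lambda a:(np.array(a,float)+.5)/2.8-.5+[200,100]
px=q([(43,164),(413,181),(409,286),(33,266)])
I,r=fit(C,[(40,100,16),(40,-185,16),(-40,-185,16),(-40,100,16)],px,[577,-105,0]);print('ion',I,np.degrees(I[2]),r.tolist())
px=q([(555,280),(662,290),(651,475),(540,465)])
T,r=fit(C,[(68,40,8),(68,-40,8),(-68,-40,8),(-68,40,8)],px,[450,-430,0]);print('tray',T,np.degrees(T[2]),r.tolist())
def w(p,l):
    c,s=np.cos(p[2]),np.sin(p[2]);return np.array([p[0]+c*l[0]-s*l[1],p[1]+s*l[0]+c*l[1],l[2]])
q2=lambda P:((np.array(proj(C,P))-[200,100]+.5)*2.8-.5).round()
for n,p,l in[('knob',I,(-29,-140,75)),('limbL',I,(0,80,98)),('limbR',I,(0,-80,98)),('ball',T,(42,0,16)),('grip',T,(0,0,61))]:print(n,w(p,l),q2(w(p,l)))
o=ctrl.get_obs();R=cv2.Rodrigues(np.array(o['orientation']))[0];print(R.round(3))
print('ionmid',w(I,(0,0,65)))
E
```

```text
ion [ 5.78719363e+02 -1.09194322e+02 -8.25818412e-02] -4.731590963548286 [[-0.6, -0.3], [0.8, 0.1], [0.5, -0.1], [-0.7, 0.2]]
tray [ 4.52236204e+02 -4.30091146e+02 -1.27862442e-01] -7.325978281635379 [[-0.1, 0.5], [-0.2, 0.5], [-0.2, -0.3], [0.4, -0.6]]
knob [ 538.26987218 -246.32505819   75.        ] [349. 253.]
limbL [585.3184037  -29.46695785  98.        ] [ 32. 190.]
limbR [ 572.12032235 -188.921687     98.        ] [263. 201.]
ball [ 493.89334616 -435.44674764   16.        ] [608. 319.]
grip [ 452.23620356 -430.09114591   61.        ] [616. 370.]
[[ 0.966  0.26  -0.   ]
 [ 0.26  -0.966  0.001]
 [ 0.    -0.001 -1.   ]]
ionmid [ 578.71936302 -109.19432242   65.        ]
```

Request:
servo_tool([
  [1,[340,360,-40],-20],
  [1,[340,360,-40],-20],
  [1,[340,360,-40],-20],
  [1,[340,360,-40],-20],
  [1,[340,360,-40],-20],
  [1,[340,360,-40],-20],
  [1,[340,360,-40],-20],
  [1,[340,360,-40],-20],
  [1,[340,360,-40],-20],
  [1,[340,360,-40],-20],
])

```text
t: 0.93
ee_pos: [447.9, -300.3, 202.9]
orientation: [-3.138, 0.136, 0.001]
ft_force: [0.0, -0.7, 0.9]
width: 24.4
grasp_force: 0.0
```

Request:
servo_tool([
  [1,[0,0,0],0],
  [1,[0,0,0],0],
])

```text
t: 1.1
ee_pos: [448.0, -300.4, 202.7]
orientation: [-3.139, 0.129, 0.001]
ft_force: [-0.5, -0.2, -0.9]
width: 11.3
grasp_force: 0.0
```

Request:
servo_tool([
  [1,[30,32,0],0],
  [1,[47,57,0],0],
  [1,[47,57,0],0],
  [1,[47,57,0],0],
  [1,[47,57,0],0],
])

```text
t: 1.52
ee_pos: [493.1, -246.2, 203.0]
orientation: [3.138, -0.137, -0.001]
ft_force: [0.6, 0.2, -0.3]
width: 0.7
grasp_force: 0.0
```

```bash
python3 - <<'E'
from h import *
o=ctrl.get_obs();im=ctrl.get_image('wrist');cv2.imwrite('pics/w1.png',im);print(o['ee_pos'],o['width'])
C=cam('wrist',o);np.save('w1',np.r_[o['ee_pos'],o['orientation']])
c,s=np.cos(-.0826),np.sin(-.0826)
w=lambda x,y,z:(578.7+c*x-s*y,-109.2+s*x+c*y,z)
for l in[(-29,-140,75),(-14,-140,81),(0,-80,98),(40,-185,16),(-40,-185,16)]:print(l,np.round(proj(C,w(*l))))
E
```

```text
[ 493.10164602 -246.15122198  203.04359421] 0.6916168214685738
(-29, -140, 75) [313. 148.]
(-14, -140, 81) [313. 132.]
(0, -80, 98) [240. 117.]
(40, -185, 16) [356.  75.]
(-40, -185, 16) [354. 151.]
```

View pics/w1.png

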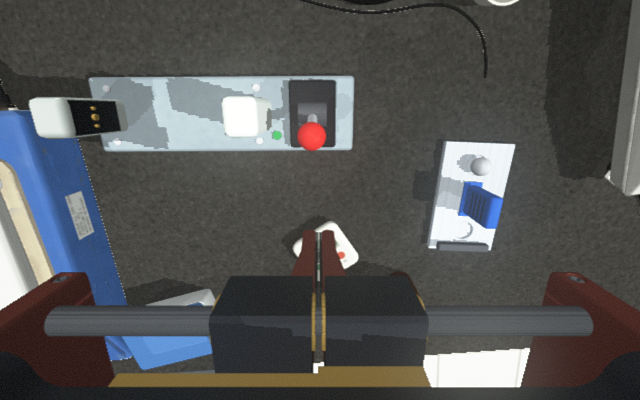

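Wrist view: knob at (312,136), ioniser plate edges as predicted, tray at (470,195) with the ball in its pocket (480,166). I'll lower behind the knob and push.

Request:
servo_tool([
  [1,[0,3,-40],0],
  [1,[0,3,-80],0],
  [1,[0,3,-110],0],
  [1,[0,3,-125],0],
  [1,[0,3,-125],0],
  [1,[0,3,-125],0],
])

```text
t: 2.07
ee_pos: [492.9, -243.1, 77.7]
orientation: [-3.138, 0.138, 0.003]
ft_force: [0.0, 0.4, 0.4]
width: 0.5
grasp_force: 0.0
```

Request:
servo_tool([
  [1,[15,-1,0],0],
  [1,[25,-2,0],0],
  [1,[35,-3,0],0],
  [1,[45,-4,0],0],
  [1,[55,-5,0],0],
  [1,[63,-5,0],0],
  [1,[70,-6,0],0],
  [1,[76,-6,0],0],
  [1,[80,-7,0],0],
  [1,[80,-7,0],0],
])

```text
t: 2.9
ee_pos: [572.1, -248.2, 77.5]
orientation: [-3.137, 0.134, 0.009]
ft_force: [-7.7, 2.0, 3.9]
width: 0.2
grasp_force: 3.5
```

Request:
servo_tool([
  [1,[-20,2,0],0],
  [1,[-50,4,0],0],
  [1,[-70,6,20],0],
  [1,[-80,0,60],0],
  [0,[-100,-30,95],-2],
  [0,[-120,-70,115],-2],
  [0,[-130,-100,120],-2],
  [0,[-130,-100,120],-2],
  [0,[-130,-100,120],-2],
])

```text
t: 3.65
ee_pos: [444.0, -351.5, 199.4]
orientation: [3.134, -0.196, 0.004]
ft_force: [-0.3, 0.4, -1.2]
width: 30.2
grasp_force: 0.0
```

```bash
python3 - <<'E'
from h import *
o=ctrl.get_obs();im=ctrl.get_image('wrist');cv2.imwrite('pics/w2.png',im);print(o['ee_pos'],o['orientation'],o['width'])
np.save('w2',np.r_[o['ee_pos'],o['orientation']])
C=cam('wrist',o)
c,s=np.cos(-.0826),np.sin(-.0826)
w=lambda x,y,z:(578.7+c*x-s*y,-109.2+s*x+c*y,z)
for l in[(29,-140,75),(-40,-185,16),(40,-185,16),(-17,-80,98)]:print(l,np.round(proj(C,w(*l))))
v=np.load('w1.npy');C=cam('wrist',dict(ee_pos=v[:3],orientation=v[3:]))
print(fit(C,[(68,40,8),(68,-40,8),(-68,-40,8),(-68,40,8)],[(444,141),(514,144),(491,249),(429,245)],[450,-430,0]))
E
```

```text
[ 443.95623852 -351.54576039  199.38180512] [ 3.13369395 -0.19576999  0.00404587] 30.2293092939624
(29, -140, 75) [174.  36.]
(-40, -185, 16) [252. 118.]
(40, -185, 16) [243.  35.]
(-17, -80, 98) [96. 97.]
(array([ 4.52801166e+02, -4.28805763e+02, -1.13326309e-01]), array([[ 1. , -0.3],
       [-0.1, -1.5],
       [-0.7, -0.2],
       [-0.3,  2.4]]))
```

View pics/w2.png

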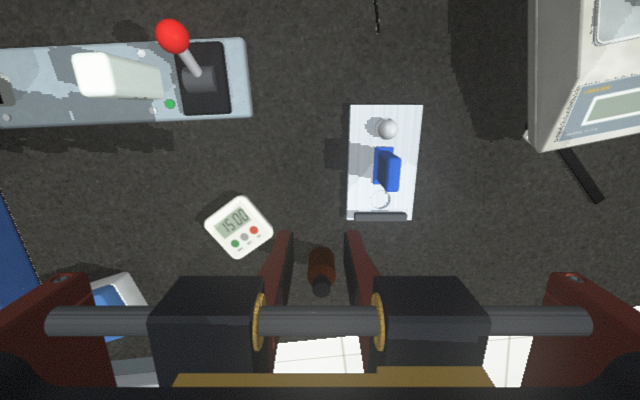

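Knob at (173,36) matches fully on; tray corners at (350,105), (423,105), (412,220), (347,219), ball seated at (388,128).

```bash
python3 - <<'E'
from h import *
v=np.load('w2.npy');C=cam('wrist',dict(ee_pos=v[:3],orientation=v[3:]))
print(fit(C,[(68,40,8),(68,-40,8),(-68,-40,8),(-68,40,8)],[(350,105),(423,105),(412,220),(347,219)],[450,-430,0]))
print(np.round(proj(C,(452.5,-429.5,61))), ray(C,387.5,130,16))
C=cam('top');print(ray(C,492,230,60),ray(C,478,110,60))
E
```

```text
(array([ 4.51161821e+02, -4.29995989e+02, -1.22660388e-01]), array([[ 0.4, -0.3],
       [-0.1, -0.4],
       [-0.4, -0.2],
       [ 0. ,  1. ]]))
[394. 174.] [ 492.03446662 -435.93804809   16.        ]
[ 451.43594358 -571.58726733   60.        ] [ 697.88192465 -564.86638662   60.        ]
```

Request:
servo_tool([
  [0,[4,-35,0],0],
  [0,[8,-70,-30],0],
  [0,[8,-78,-60],0],
  [0,[8,-78,-80],0],
  [0,[8,-78,-80],0],
  [0,[8,-78,-80],0],
])

```text
t: 4.2
ee_pos: [451.7, -424.9, 116.2]
orientation: [-3.133, 0.188, 0.005]
ft_force: [0.8, 0.0, 1.1]
width: 74.2
grasp_force: 0.0
```

Request:
servo_tool([
  [0,[0,-5,-30],0],
  [0,[0,-5,-55],0],
  [0,[0,-5,-72],0],
  [0,[0,-5,-80],0],
  [0,[0,-5,-80],0],
  [0,[0,-5,-80],0],
])

```text
t: 4.7
ee_pos: [453.0, -432.0, 39.4]
orientation: [3.135, -0.189, 0.001]
ft_force: [0.3, -0.1, -0.2]
width: 87.6
grasp_force: 0.0
```

```bash
python3 - <<'E'
from h import *
o=ctrl.get_obs();print(o['ee_pos'],o['width'],o['orientation'])
im=ctrl.get_image('wrist');cv2.imwrite('pics/w3.png',im)
E
```

```text
[ 452.95315391 -432.03353849   39.40265469] 87.5799930342722 [ 3.13517067e+00 -1.88753905e-01  1.49295789e-03]
```

View pics/w3.png

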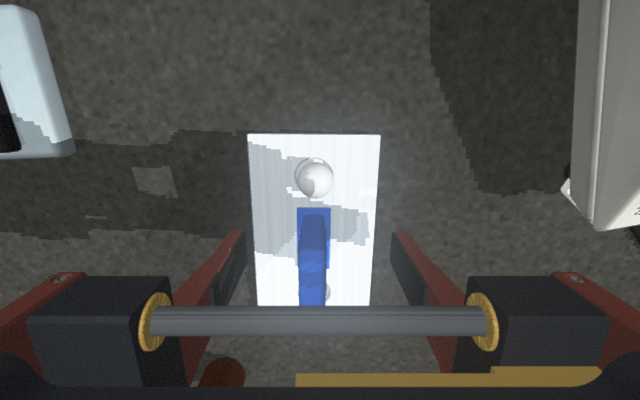

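Grip plate (x≈314) sits about 2 mm left of the finger middle (≈319), ball seated at (314,178). I'll nudge over and close gently.

Request:
servo_tool([
  [0.4,[-1,2,-3],0],
  [0.6,[-1,2,-3],0],
  [0.7,[-1,2,-3],0],
  [0.75,[-1,2,-3],0],
  [0.77,[-1,2,-3],0],
  [0.79,[-1,2,-3],0],
  [0.81,[-1,2,-3],0],
  [0.83,[-1,2,-3],0],
  [0.85,[-1,2,-3],0],
  [0.87,[-1,2,-3],0],
])

```text
t: 5.58
ee_pos: [451.0, -430.2, 35.1]
orientation: [-3.136, 0.19, 0.0]
ft_force: [0.0, 0.3, -0.1]
width: 24.8
grasp_force: 0.0
```

Request:
servo_tool([
  [0.9,[0,0,0],0],
  [1,[0,0,0],0],
  [1,[0,0,0],0],
  [1,[0,0,0],0],
])

```text
t: 5.92
ee_pos: [451.0, -430.0, 35.2]
orientation: [-3.136, 0.19, 0.0]
ft_force: [0.5, 1.1, 0.9]
width: 14.1
grasp_force: 30.0
```

Request:
servo_tool([
  [1,[0,0,1],0],
  [1,[0,0,4],0],
  [1,[0,0,9],0],
  [1,[0,0,16],0],
  [1,[0,0,24],0],
  [1,[0,0,32],0],
  [1,[0,0,39],0],
  [1,[0,0,44],0],
  [1,[0,0,47],0],
  [1,[0,0,49],0],
])

```text
t: 6.75
ee_pos: [451.2, -430.3, 84.9]
orientation: [3.135, -0.19, 0.001]
ft_force: [-0.6, 0.3, -1.9]
width: 13.6
grasp_force: 30.0
```

Request:
servo_tool([
  [1,[0,0,1],0],
  [1,[0,0,1],0],
  [1,[0,0,1],0],
  [1,[0,0,1],0],
])

```text
t: 7.08
ee_pos: [450.8, -430.0, 84.8]
orientation: [-3.135, 0.19, 0.001]
ft_force: [1.0, -0.5, -2.7]
width: 14.1
grasp_force: 30.0
```

```bash
python3 - <<'E'
from h import *
o=ctrl.get_obs();print(o['ee_pos'],o['width'],o['orientation'],o['ft_force'],o['moment'])
im=ctrl.get_image('wrist');cv2.imwrite('pics/w4.png',im)
E
```

```text
[ 450.8429621  -430.00156941   84.79843295] 14.091659131710312 [-3.13539759e+00  1.90205255e-01  7.50334319e-04] [ 0.96629329 -0.5219189  -2.73491893] [0.02313281 0.00425547 0.0516611 ]
```

View pics/w4.png

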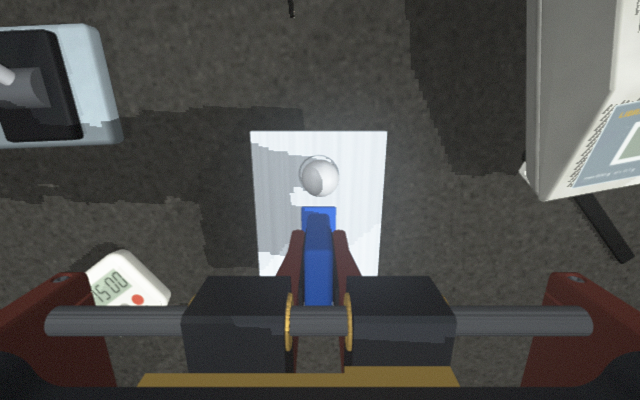

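Tray is lifted level; ball at (319,177) centred in its pocket. I'll carry it in +y at constant x.

Request:
servo_tool([
  [1,[0,2,0],0],
  [1,[0,6,0],0],
  [1,[0,12,0],0],
  [1,[0,20,0],0],
  [1,[0,30,0],0],
  [1,[0,42,0],0],
  [1,[0,54,0],0],
  [1,[0,66,0],0],
  [1,[0,78,0],0],
  [1,[0,90,0],0],
])

```text
t: 7.97
ee_pos: [451.0, -338.7, 85.3]
orientation: [-3.136, 0.19, -0.0]
ft_force: [0.9, 0.4, -2.3]
width: 13.9
grasp_force: 30.0
```

Request:
servo_tool([
  [1,[0,12,0],0.2],
  [1,[0,24,0],0.4],
  [1,[0,36,0],0.7],
  [1,[0,48,0],1.0],
  [1,[0,60,0],1.3],
  [1,[0,72,0],1.6],
  [1,[0,84,0],1.9],
  [1,[0,96,0],2.1],
  [1,[0,108,0],2.3],
  [1,[0,120,0],2.4],
])

```text
t: 8.8
ee_pos: [451.0, -219.0, 85.2]
orientation: [-3.139, 0.124, -0.0]
ft_force: [0.3, -0.1, -2.0]
width: 13.8
grasp_force: 30.0
```

Request:
servo_tool([
  [1,[0,12,0],0],
  [1,[0,24,0],0],
  [1,[0,36,0],0],
  [1,[0,48,0],0],
  [1,[0,60,0],0],
  [1,[0,72,0],0],
  [1,[0,84,0],0],
  [1,[0,95,0],0],
  [1,[0,104,0],0],
  [1,[0,111,0],0],
])

```text
t: 9.63
ee_pos: [451.0, -108.0, 85.2]
orientation: [-3.139, 0.124, 0.0]
ft_force: [-0.7, 0.2, -1.9]
width: 13.7
grasp_force: 30.0
```

Request:
servo_tool([
  [1,[0,5,0],0],
  [1,[0,8,0],0],
  [1,[0,10,0],0],
  [1,[0,10,0],0],
  [1,[0,10,0],0],
  [1,[0,10,0],0],
])

```text
t: 10.13
ee_pos: [451.1, -99.5, 85.2]
orientation: [3.139, -0.125, 0.0]
ft_force: [-1.0, -0.1, -2.4]
width: 13.9
grasp_force: 30.0
```

```bash
python3 - <<'E'
from h import *
v=None
o=ctrl.get_obs();print(o['ee_pos'],o['width'],o['orientation'])
im=ctrl.get_image('wrist');cv2.imwrite('pics/w5.png',im)
C=cam('wrist',o)
c,s=np.cos(-.0826),np.sin(-.0826)
w=lambda x,y,z:(578.7+c*x-s*y,-109.2+s*x+c*y,z)
for l in[(-17,65,98),(-17,-65,98),(-40,100,16),(-40,-185,16),(-17,-95,98)]:print(l,np.round(proj(C,w(*l))))
E
```

```text
[451.06097007 -99.45562789  85.19436486] 13.872820557105848 [ 3.13904174e+00 -1.25117248e-01  1.69240428e-04]
(-17, 65, 98) [156.  32.]
(-17, -65, 98) [474.  33.]
(-40, 100, 16) [173.  97.]
(-40, -185, 16) [580.  99.]
(-17, -95, 98) [547.  34.]
```

View pics/w5.png

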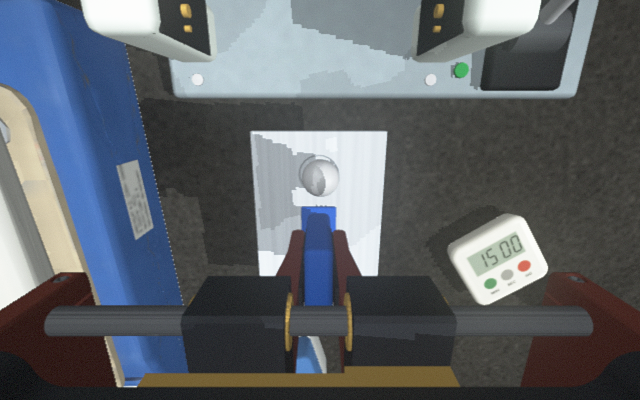

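Plate corners (173,95) and (578,99) match the ioniser fit; the tray sits square before the gap with the ball at (319,177). Next I compute the remaining shift.

```bash
python3 - <<'E'
from h import *
o=ctrl.get_obs();C=cam('wrist',o)
im=cv2.imread('pics/w5.png')
b=ray(C,319,177,66);print('ball',b,'shift',np.array([578.7,-109.2,65])-b)
print('front edge',ray(C,250,131,58),ray(C,387,131,58))
print(fit(C,[(-40,100,16),(-40,-185,16)],[(173,96),(578,99)],[578,-109,-.08]))
C=cam('top');print(ray(C,199,170,80),ray(C,190,330,80))
E
```

```text
ball [ 493.87878288 -104.27363884   66.        ] shift [84.82121712 -4.92636116 -1.        ]
front edge [522.52245076 -66.3116356   58.        ] [ 516.19499874 -145.7461256    58.        ]
(array([ 5.79132903e+02, -1.08806567e+02, -8.66988115e-02]), array([[-1.2,  0.2],
       [ 1.2,  0.3]]))
[ 5.85596298e+02 -5.07081207e-01  8.00000000e+01] [280.59329128  10.69878382  80.        ]
```

Request:
servo_tool([
  [1,[1.5,0,0],0],
  [1,[4.5,0,0],0],
  [1,[9.5,-0.5,0],0],
  [1,[16.5,-1,0],0],
  [1,[24.5,-1.5,0],0],
  [1,[32.5,-2,0],0],
  [1,[40.5,-2.5,0],0],
  [1,[48.5,-3,0],0],
  [1,[56.5,-3.5,-0.5],0],
  [1,[64.5,-4,-0.5],0],
])

```text
t: 11.02
ee_pos: [516.3, -103.2, 84.5]
orientation: [-3.139, 0.124, 0.0]
ft_force: [-0.2, -0.1, -3.3]
width: 14.1
grasp_force: 30.0
```

Request:
servo_tool([
  [1,[6.5,-0.5,-0.5],0],
  [1,[12,-0.5,-0.5],0],
  [1,[16,-1,-0.5],0],
  [1,[18.5,-1,-0.5],0],
  [1,[20,-1,-0.5],0],
  [1,[20.5,-1,-0.5],0],
  [1,[20.5,-1,-0.5],0],
  [1,[20.5,-1,-0.5],0],
  [1,[20.5,-1,-0.5],0],
  [1,[20.5,-1,-0.5],0],
])

```text
t: 11.85
ee_pos: [535.8, -104.1, 84.2]
orientation: [-3.139, 0.125, 0.0]
ft_force: [-0.1, -0.9, -2.7]
width: 13.9
grasp_force: 30.0
```

```bash
python3 - <<'E'
from h import *
o=ctrl.get_obs();print(o['ee_pos'],o['width'],o['orientation'],o['ft_force'])
a=ctrl.get_image('wrist');b=ctrl.get_image('scene')
C=cam('wrist',o);print(ray(C,319,177,65))
cv2.imwrite('pics/w6.png',np.hstack([cv2.resize(a,(480,300)),cv2.resize(b[130:290,200:456],(320,200))]) if 0 else np.vstack([a[:300],b[160:280,180:360].repeat(2,0).repeat(2,1)[:, :].copy() if 0 else cv2.copyMakeBorder(cv2.resize(b[180:280,220:420],None,fx=3,fy=3),0,0,0,40,0)]))
E
```

```text
[ 535.76713382 -104.14006293   84.18472257] 13.928191613889213 [-3.13907464e+00  1.24560623e-01  3.39630535e-04] [-0.06662241 -0.86507695 -2.73728878]
[ 578.60163146 -108.90400299   65.        ]
```

View pics/w6.png

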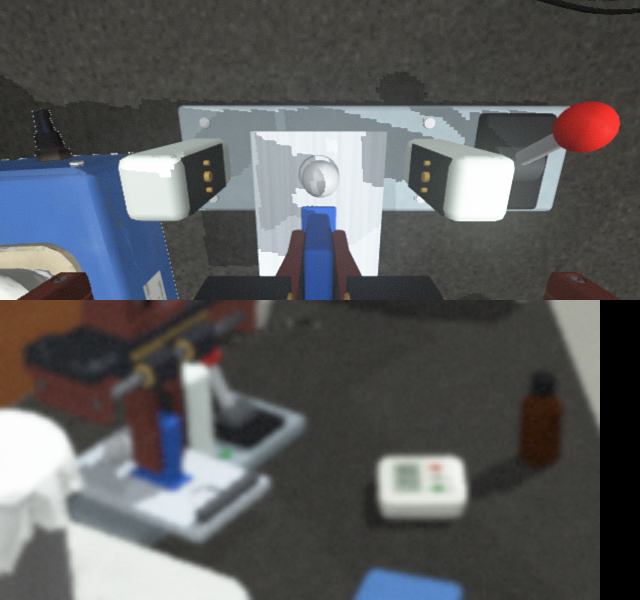

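The ball at (319,177) lies between the brass points at (208,177) and (425,177), with clear gaps to both limbs and the lever over. I hold for 2.5 s, then hand in.

Request:
servo_tool([
  [1,[0,0,0],0],
  [1,[0,0,0],0],
  [1,[0,0,0],0],
  [1,[0,0,0],0],
  [1,[0,0,0],0],
  [1,[0,0,0],0],
  [1,[0,0,0],0],
  [1,[0,0,0],0],
  [1,[0,0,0],0],
  [1,[0,0,0],0],
])

```text
t: 12.78
ee_pos: [536.0, -104.2, 84.2]
orientation: [3.139, -0.124, -0.0]
ft_force: [-0.1, -0.9, -2.7]
width: 13.7
grasp_force: 30.0
```

Request:
servo_tool([
  [1,[0,0,0],0],
  [1,[0,0,0],0],
  [1,[0,0,0],0],
  [1,[0,0,0],0],
  [1,[0,0,0],0],
  [1,[0,0,0],0],
  [1,[0,0,0],0],
  [1,[0,0,0],0],
  [1,[0,0,0],0],
  [1,[0,0,0],0],
])

```text
t: 13.62
ee_pos: [536.0, -104.2, 84.2]
orientation: [-3.139, 0.124, -0.0]
ft_force: [-0.4, 0.5, -3.0]
width: 13.8
grasp_force: 30.0
```

Request:
servo_tool([
  [1,[0,0,0],0],
  [1,[0,0,0],0],
  [1,[0,0,0],0],
  [1,[0,0,0],0],
  [1,[0,0,0],0],
  [1,[0,0,0],0],
  [1,[0,0,0],0],
  [1,[0,0,0],0],
  [1,[0,0,0],0],
  [1,[0,0,0],0],
])

```text
t: 14.45
ee_pos: [536.0, -104.2, 84.2]
orientation: [-3.139, 0.125, -0.0]
ft_force: [-1.1, 0.5, -3.2]
width: 14.0
grasp_force: 30.0
```

Request:
servo_tool([
  [1,[0,0,0],0],
  [1,[0,0,0],0],
  [1,[0,0,0],0],
  [1,[0,0,0],0],
  [1,[0,0,0],0],
  [1,[0,0,0],0],
])

```text
t: 14.95
ee_pos: [536.0, -104.2, 84.2]
orientation: [-3.139, 0.125, -0.0]
ft_force: [0.2, -0.0, -1.9]
width: 13.9
grasp_force: 30.0
```

```bash
python3 -c "
from workcell import ctrl
print(ctrl.get_obs()['ee_pos']);print(ctrl.close_job())"
```

```text
[ 535.99509726 -104.18444918   84.20303631]
the job is handed in; nothing more can be done
None
```

The lever is fully on and the job is handed in with the tray held level and still for 3 s, the ball seated and within about 1 mm (by camera) of midway between the emitter points; the hand-in call returned no verdict.

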